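# Mesh the turntable's gear by feel and bring the mug round

### The arm

A 6-joint arm with a two-finger parallel gripper is mounted at the origin on a cart in front of the work surface, level with it; the furniture and walls round the work are solid. World frame = base frame: x ahead of the robot, y to its left, z up, the work surface at z = 0. Lengths are in m, angles in rad, forces in N, time in s.
With the tool pointing down it reaches from about 0.35 to 0.85 m from the base axis. Payload 8.1 kg.
Tool frame: the origin (TCP) lies on the centre line of the jaws, within the pads' length; the fingertips stand 19 mm ahead of it and the grasp point (between the pads) is the TCP (robot.tips_ahead is the distance from the TCP to the fingertips, in m); y points along the fingers, z is the direction in which the jaws open and shut, and the axes are right-handed (so a half turn about y gives the same grasp; the last joint's range is limited). The gripper opens to 93 mm and grips with 3 to 60 N. Pads are 15 mm wide; open, the fingers measure 128 mm over their backs; the gripper's body (75 mm by 188 mm) begins 65 mm behind the grasp point.
Start: joints at [-1.348, 0.13, 1.488, -0, 1.523, -0.085], TCP at [0.182, -0.572, 0.238] pointing down, gripper open.
Joint ranges: [-2.96, 2.96], [-0.89, 2.26], [0.02, 2.5], [-1.34, 4.48], [0, 2.73], [-2.66, 2.66]. Speed limits (rad/s): [2.39, 2.39, 2.79, 3.14, 3.14, 3.14].

### API

Orientations are given as a rotation vector (axis times angle).
In Python, from plant import robot, imaging, models gives the robot as it stands.
- The arm moves only by the tool carry_out, never from a script. Its argument "motion" is one flat list of numbers, 7 for each row, row after row: the shift along the tool's x, y, z in m, then the turn, a rotation vector about the tool's x, y, z in degrees, then the opening, from -1 (shut) to 1 (fully open). A call has exactly 5 rows; each row shifts and turns the pose as measured when the row begins, along the tool's axes as they then stand; what a row does not reach is not made up. A row lasts 1/10 s, in which the tool goes at most 50 mm and 8.59 degrees, less where a joint would pass 70% of its speed; a pose out of reach is approached as far as the arm can. A call is refused whole if a number of a shift passes 0.05 or a number of a turn 8.59, either way. A call with a gripper value outside its range is refused whole. The fingers move at their own pace and stop on an object; "squeeze" is the grip in N (left out, the last holds). Time passes only in rows, so rows that do not move let the fingers close, or fill a call up. It gives the time, the measured TCP pose, the force and the opening at its end, in the units of the state.
- robot.read_state(): the state, without advancing time (a new reading comes with each control period).
- imaging.read_camera(name): name is "scene" or "top"; returns the picture (384x512x3 uint8, blue, green, red); there is no depth.
- imaging.camera_model(name): a dict with "K" (3x3 intrinsics, pixels), "position" and "orientation" of the camera in the world. Camera axes: x right, y down, z forward; pixel columns grow to the right and rows downward; lengths in m; the calibration is good to about 2 mm. A picture is of the moment at which its call begins. camera_model takes no time and is no camera call.
- robot.close_job(): hands the job in, once; it reports no verdict.
Trained networks look in the newest picture that a camera, given by its name, has taken for a name from the list of things; names that differ only in an ending like _2 or _b are one class to them, and where a whole thing is asked for, a point or a joint stands for the part that bears it (a point fixed in the world has none). Each returns a list of dicts, best first, with "confidence" (0 to 1); they miss things now and then, are a little off and sometimes report something else, mostly with a low value. They report only what shows in the picture. A call takes as long as a camera call.
- models.outline_of(camera, thing): "pixels" (384x512 bool, what is visible of it) and "pixel" ([column, row] in pixels, amid what is visible of it).
The state is a dict: "t": time; "q": joint angles; "dq": joint speeds; "joint_torque": joint torques, N m; "tool_pos": TCP position; "orientation": TCP orientation; "force": force on the tool from outside, world axes, zero at the start; "wrist_torque": the same for the moment, N m; "opening": finger opening in m.
Only numpy, scipy, OpenCV 4.12 (cv2) and the standard library are available. Lean on these libraries where they do the work, as an engineer would, in place of code of your own. Each camera call takes 0.05 s, during which the arm holds its last target.

### The job

The knob on the gear tower of the decorating turntable is up, out of gear: ease it down lightly while rocking it to and fro until the hidden teeth slip into mesh and it is fully home, never forcing it while teeth stand on teeth. Then turn the table by that knob until the mug's handle points straight at the red-tipped pointer, and let go, leaving the knob home. Do not touch the mug or the table itself, and leave the jars and the paint tube where they are.

Things in the scene. Friction and masses are not known exactly. Their poses are not given: they have to be found in the camera images.
- housing: Grey cast base of a bench turntable, fixed to the bench, 130 mm (x) by 310 mm (y, from -135 to +175), 45 mm high. Origin on the bench top, z up. The table's vertical axis is at x = 0, y = +85 mm in this frame, the knob's vertical axis at x = 0, y = -80 mm. The gear tower round the knob axis is 88 x 88 mm and 92 mm high. The pointer stands on the -x side of the table.
- knob_center (a point): Centre, on the axis and half-way up, of the round black ribbed knob above the gear tower: 37 mm diameter (40 over its fine ribs), 32 mm high. It is 141 mm above the bench when the knob is up, 130 mm when home. The knob turns endlessly about the vertical (0.02 N m out of gear) and slides straight down 11 mm with 3 N of friction; it stays where it is left.
- tower_top (a point): Centre of the top of the brass collar (16 mm radius, 7 mm high) round the knob's shaft, 99 mm above the bench. Round the collar the tower top is at 92 mm: 49 mm free below the knob's centre, 38 mm when home. Nothing on the knob or outside shows how the teeth inside stand.
- spindle (a joint): How far the knob has been pushed down, m: 0 up (start), 0.011 fully home at a hard stop. Tooth tops meet at about 0.003 unless teeth face gaps. In mesh the knob goes on to 0.011 against its 3 N of friction alone.
- gear_spring (a joint): How far the hidden gear is pushed down on its spring, m; 0 at rest. It gives only when teeth stand on teeth: 2.5 N to start, 2.5 N more for each mm. Beyond 0.0055 (16 N on the teeth, about 19 N at the knob) the teeth are damaged. When the teeth drop into mesh the spring lifts the gear back to 0 and the force at the knob fades.
- gear_axis (a point): Point on the knob's axis inside the tower, 50 mm above the bench, level with the tops of the hidden gear's 8 teeth, 45 degrees (0.785 rad) apart. The knob carries 4 matching teeth 90 degrees apart. The gear stands at an unknown angle: once in every 45 degrees of knob turn the teeth face gaps, with about 7 degrees of play in all. Tooth tops rubbing lightly do not drag the gear round.
- turntable: Round pale wooden table, 136 mm diameter, top 60 mm above the bench, with a white mug clamped at its centre (84 mm diameter, top at 153 mm). Origin on the table's axis at bench height; its -x points along the mug's handle. In gear it turns twice as far as the knob and the opposite way (knob clockwise from above, table anticlockwise), takes about 0.12 N m at the knob and stays where left.
- mug_handle (a point): Outermost point of the white mug's handle, 109 mm above the bench, 66 mm from the table's axis; it goes round with the table. Because of the teeth's play the knob turns up to 7 degrees before the table follows, at first and on turning back.
- pointer (a point): Centre of the red ball, 16 mm diameter, on the steel pointer post of the housing, 73 mm above the bench, 85.5 mm from the table's axis toward the housing's -x.
- ink_jar: Bystander: glass jar with black lid, 47 mm diameter, 44 mm high, loose on the bench; origin under its centre, z up.
- pigment_jar: Bystander: taller glass jar with black lid, 59 mm diameter, 95 mm high, loose; origin under its centre, z up.
- red_tube: Bystander: lying aluminium paint tube with red paint, 29 x 95 x 18 mm, loose; origin under its centre.

How it is judged:
By the outcome, as a careful person would: the job done as asked, in the order asked, and still so for the second after the job is handed in, with the robot touching nothing.
It also fails if it takes over 48 s, if anything falls off the work surface, if the arm or the gripper's body presses on something with over 40 N, if the wrist force passes 120 N, or if a joint passes its speed limit or range.

## Working session

There is one attempt and no reset: what is moved stays moved. The work goes in short steps, Python scripts to look and compute and a tool call to move; the robot and the scene stay as the last step left them, time stands still between calls to the robot, and variables do not carry over. Pictures are saved under pics/ and viewed, and the job is handed in when it is done.

Besides the shell and the picture viewer there is one more tool, called as a command line: name --argument value ..., lists and objects as JSON in quotes. carry_out: Moves the arm, as the interface text tells. Its arguments: {"type":"object","properties":{"motion":{"type":"array","items":{"type":"number"}},"squeeze":{"type":"number"}},"required":["motion"]}

```bash
ls; mkdir -p pics; python3 - <<'E'
from plant import robot, imaging, models
import cv2
s=robot.read_state(); print(s)
for n in("scene","top"):
    cv2.imwrite(f"pics/{n}0.png",imaging.read_camera(n)); print(n,imaging.camera_model(n))
    for th in ["housing","knob_center","turntable","mug_handle","pointer","tower_top","ink_jar","pigment_jar","red_tube"]:
        r=models.outline_of(n,th)
        print(th,[(round(d['confidence'],2),d['pixel'],int(d['pixels'].sum())) for d in r[:2]])
print(robot.read_state()['t'])
E
```

```text
pics
{'t': 0.0, 'q': array([-1.34839698e+00,  1.31165353e-01,  1.48932678e+00,  3.16042442e-05,
        1.52299978e+00, -8.53680320e-02]), 'dq': array([-5.28008224e-04,  1.20466418e-03, -1.32440871e-03,  8.39430426e-05,
       -1.36073738e-03,  1.06927548e-03]), 'joint_torque': array([-4.76453843e-04, -5.59840357e+01, -4.91768610e+01,  7.67415692e-02,
        3.54196806e-02, -1.73217923e-04]), 'tool_pos': array([ 0.18168586, -0.57124504,  0.23655884]), 'orientation': array([-0.31894143,  2.0575505 , -2.05360451]), 'force': array([-0.15645982,  0.35749665, -0.0774841 ]), 'wrist_torque': array([ 0.0114721 ,  0.01701546, -0.00830676]), 'opening': 0.09309570627787289}
scene {'K': array([[347.64242286,   0.        , 253.67304256],
       [  0.        , 347.64242286, 190.48594959],
       [  0.        ,   0.        ,   1.        ]]), 'position': array([0.09245307, 0.28111116, 0.64799463]), 'orientation': array([-1.0496701 ,  2.35298839, -1.13063388])}
housing [(0.93, [276.5, 233.4], 4359)]
knob_center [(0.71, [286.8, 179.5], 278)]
turntable [(0.72, [247.3, 238.6], 3205)]
mug_handle [(0.78, [245.4, 239.0], 3173)]
pointer []
tower_top [(0.66, [275.3, 230.0], 4409)]
ink_jar [(0.69, [308.5, 189.0], 134)]
pigment_jar [(0.71, [253.7, 182.9], 763)]
red_tube []
top {'K': array([[486.57909708,   0.        , 258.77988348],
       [  0.        , 486.57909708, 196.29144494],
       [  0.        ,   0.        ,   1.        ]]), 'position': array([ 0.48387068, -0.17209288,  1.20183704]), 'orientation': array([-2.21993278,  2.15914094, -0.11588885])}
housing [(0.6, [245.7, 231.0], 3371)]
knob_center []
turntable [(0.98, [204.3, 235.9], 2605)]
mug_handle []
pointer [(0.84, [244.3, 226.6], 3350)]
tower_top [(0.9, [241.9, 227.2], 3501)]
ink_jar [(0.89, [317.3, 216.2], 333)]
pigment_jar [(0.68, [280.3, 168.6], 595)]
red_tube [(0.7, [202.8, 233.5], 2732), (0.54, [232.2, 188.7], 292)]
1.0
```

```bash
python3 - <<'E'
import cv2
a=cv2.imread("pics/scene0.png");b=cv2.imread("pics/top0.png")
cv2.imwrite("pics/sc.png",cv2.resize(a[140:340,160:400],None,fx=3,fy=3,interpolation=2)[:600])
cv2.imwrite("pics/tc.png",cv2.resize(b[130:300,140:360],None,fx=3.5,fy=3.5,interpolation=2)[:600])
E
```

```text
(no output)
```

View pics/sc.png

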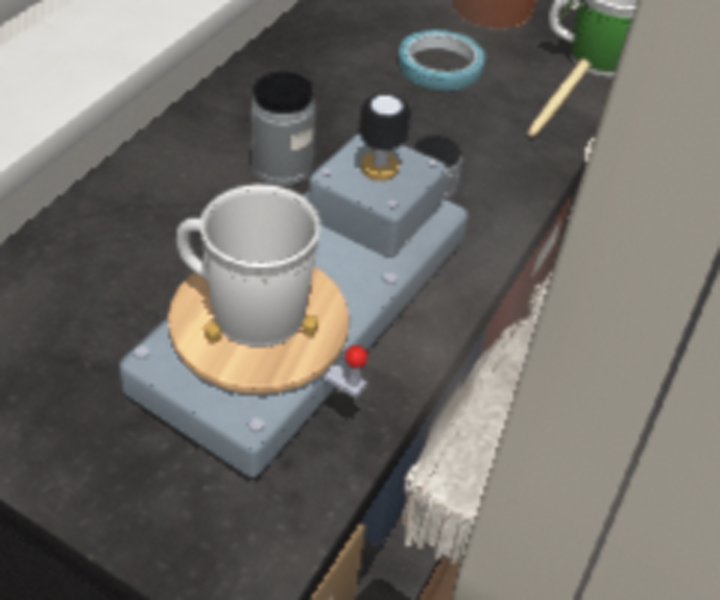

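View pics/tc.png

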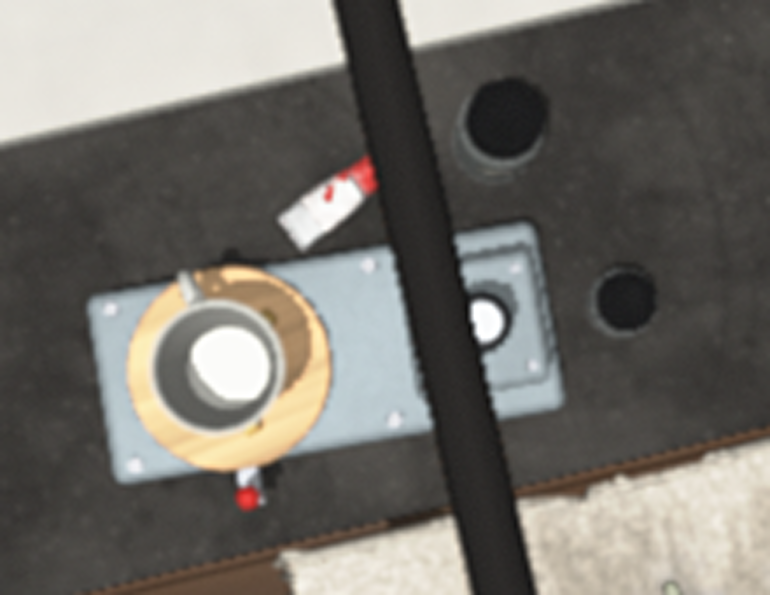

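View pics/top0.png

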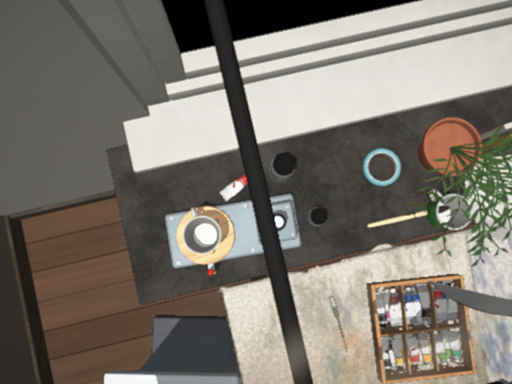

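```bash
cat > h.py <<'E'
import numpy as np
from scipy.spatial.transform import Rotation as R
from scipy.optimize import least_squares
from plant import imaging
def proj(n,P):
    m=imaging.camera_model(n);p=(np.atleast_2d(P)-m['position'])@R.from_rotvec(m['orientation']).as_matrix()
    q=p@m['K'].T; return q[:,:2]/q[:,2:]
def h2w(v,P):
    c,s=np.cos(v[2]),np.sin(v[2]); P=np.atleast_2d(P)
    return np.c_[v[0]+c*P[:,0]-s*P[:,1],v[1]+s*P[:,0]+c*P[:,1],P[:,2]]
E
python3 - <<'E'
from h import *
import cv2
def red(img,x0,y0,x1,y1):
    b,g,r=[img[...,i].astype(int) for i in range(3)]
    m=(r>120)&(g<80)&(b<80); M=np.zeros_like(m);M[y0:y1,x0:x1]=m[y0:y1,x0:x1]
    ys,xs=np.nonzero(M);return [xs.mean(),ys.mean()]
a=cv2.imread("pics/scene0.png");b=cv2.imread("pics/top0.png")
rs=red(a,265,245,290,270);rt=red(b,200,262,220,280);print(rs,rt)
S=lambda u,v:[160+u/3,140+v/3]
T=lambda u,v:[140+u/3.5,130+v/3.5]
H=.045
obs=[("scene",(-.0855,.085,.073),rs,2),("top",(-.0855,.085,.073),rt,2),
("scene",(0,-.08,.157),S(387,107),1),
("scene",(-.065,.175,H),S(252,450),1),("scene",(.065,.175,H),S(120,363),1),("scene",(-.065,-.135,H),S(468,213),1),
("top",(.065,.175,H),T(88,297),1),("top",(-.065,.175,H),T(119,485),1),("top",(-.065,-.135,H),T(566,406),1),("top",(.065,-.135,H),T(535,222),1),
("scene",(-.044,-.036,.092),S(390,235),1),("scene",(.044,-.036,.092),S(312,180),1),
("top",(0,.085,.153),T(219,367),1)]
def f(v): return np.concatenate([w*(proj(n,h2w(v,P))[0]-np.array(o)) for n,P,o,w in obs])
best=min((least_squares(f,[.5,-.1,t],loss='soft_l1') for t in np.arange(-3,3,1)),key=lambda r:r.cost)
v=best.x;print(v,best.cost)
for i,(n,P,o,w) in enumerate(obs): print(n,P,np.round(f(v)[2*i:2*i+2]/w,1))
print("knob",h2w(v,[0,-.08,.141]),"table",h2w(v,[0,.085,0]),"ball",h2w(v,[-.0855,.085,.073]))
# handle angle
tc=h2w(v,[0,.085,0])[0]
for n,o in(("scene",S(180,240)),("top",T(187,274))):
    g=[(np.hypot(*(proj(n,h2w(v,[.066*np.cos(t),.085+.066*np.sin(t),.109]))[0]-o)),np.degrees(t)) for t in np.radians(np.arange(-180,180,1))]
    print(n,sorted(g)[:2])
for n,pt,z in(("pig",T(507,120),.095),("ink",T(626,298),.044)):
    m=imaging.camera_model("top");d=R.from_rotvec(m['orientation']).apply(np.linalg.inv(m['K'])@np.r_[pt,1]);print(n,m['position']+d*(z-m['position'][2])/d[2])
E
```

```text
[np.float64(278.1162790697674), np.float64(258.1162790697674)] [np.float64(210.25), np.float64(272.02777777777777)]Traceback (most recent call last):
  File "<stdin>", line 19, in <module>
  File "<stdin>", line 19, in <genexpr>
    return func(*args, **kwargs)
    result = trf(vector_fun.fun, vector_fun.jac, x0, f0, J0, lb, ub, ftol, xtol,
                 gtol, max_nfev, x_scale, loss_function, tr_solver,
                 tr_options.copy(), verbose, callback=callback_wrapped)
    return trf_no_bounds(
        fun, jac, x0, f0, J0, ftol, xtol, gtol, max_nfev, x_scale,
        loss_function, tr_solver, tr_options, verbose, callback=callback)
    J = jac(x)
    self._update_jac()
    ~~~~~~~~~~~~~~~~^^
    self.J = self.jac_wrapped(xp_copy(self.x), f0=self.f)
             ~~~~~~~~~~~~~~~~^^^^^^^^^^^^^^^^^^^^^^^^^^^^
    J, dct = approx_derivative(
             ~~~~~~~~~~~~~~~~~^
        self.fun,
        ^^^^^^^^^
    ...<2 lines>...
        **self.finite_diff_options,
        ^^^^^^^^^^^^^^^^^^^^^^^^^^^
    )
    ^
    J, _nfev = _dense_difference(fun_wrapped, x0, f0, h,
               ~~~~~~~~~~~~~~~~~^^^^^^^^^^^^^^^^^^^^^^^^
                             use_one_sided, method,
                             ^^^^^^^^^^^^^^^^^^^^^^
                             mf)
                             ^^^
    df = [f_eval - f0 for f_eval in f_evals]
                                    ^^^^^^^
    f = np.atleast_1d(self.fun(x, *self.args, **self.kwargs))
                      ~~~~~~~~^^^^^^^^^^^^^^^^^^^^^^^^^^^^^^
    return np.atleast_1d(self.fun(x))
                         ~~~~~~~~^^^
    return self.f(x, *self.args, **self.kwargs)
           ~~~~~~^^^^^^^^^^^^^^^^^^^^^^^^^^^^^^
  File "<stdin>", line 18, in f
  File "h.py", line 6, in proj
    m=imaging.camera_model(n);p=(np.atleast_2d(P)-m['position'])@R.from_rotvec(m['orientation']).as_matrix()
ValueError: time passes only in moves, steps and waits
```

```bash
cat > h.py <<'E'
import numpy as np
from scipy.spatial.transform import Rotation as R
from scipy.optimize import least_squares
from plant import imaging
CM={n:imaging.camera_model(n) for n in("scene","top")}
def proj(n,P):
    m=CM[n];p=(np.atleast_2d(P)-m['position'])@R.from_rotvec(m['orientation']).as_matrix()
    q=p@m['K'].T; return q[:,:2]/q[:,2:]
def h2w(v,P):
    c,s=np.cos(v[2]),np.sin(v[2]); P=np.atleast_2d(P)
    return np.c_[v[0]+c*P[:,0]-s*P[:,1],v[1]+s*P[:,0]+c*P[:,1],P[:,2]]
def red(img,x0,y0,x1,y1):
    b,g,r=[img[...,i].astype(int) for i in range(3)]
    m=(r>120)&(g<80)&(b<80); M=np.zeros_like(m);M[y0:y1,x0:x1]=m[y0:y1,x0:x1]
    ys,xs=np.nonzero(M);return [xs.mean(),ys.mean()]
S=lambda u,v:[160+u/3,140+v/3]
T=lambda u,v:[140+u/3.5,130+v/3.5]
E
cat > fit.py <<'E'
from h import *
import cv2
a=cv2.imread("pics/scene0.png");b=cv2.imread("pics/top0.png")
rs=red(a,265,245,290,270);rt=red(b,200,262,220,280);print(rs,rt)
H=.045
obs=[("scene",(-.0855,.085,.073),rs,2),("top",(-.0855,.085,.073),rt,2),
("scene",(0,-.08,.157),S(387,107),1),
("scene",(-.065,.175,H),S(252,450),1),("scene",(.065,.175,H),S(120,363),1),("scene",(-.065,-.135,H),S(468,213),1),
("top",(.065,.175,H),T(88,297),1),("top",(-.065,.175,H),T(119,485),1),("top",(-.065,-.135,H),T(566,406),1),("top",(.065,-.135,H),T(535,222),1),
("scene",(-.044,-.036,.092),S(390,235),1),("scene",(.044,-.036,.092),S(312,180),1),
("top",(0,.085,.153),T(219,367),1)]
def f(v): return np.concatenate([w*(proj(n,h2w(v,P))[0]-np.array(o)) for n,P,o,w in obs])
best=min((least_squares(f,[.5,-.1,t],loss='soft_l1') for t in np.arange(-3,3,1)),key=lambda r:r.cost)
v=best.x;print(v,best.cost)
for i,(n,P,o,w) in enumerate(obs): print(n,P,np.round(f(v)[2*i:2*i+2]/w,1))
print("knob",h2w(v,[0,-.08,.141]),"table",h2w(v,[0,.085,0]),"ball",h2w(v,[-.0855,.085,.073]))
for n,o in(("scene",S(180,240)),("top",T(187,274))):
    g=[(np.hypot(*(proj(n,h2w(v,[.066*np.cos(t),.085+.066*np.sin(t),.109]))[0]-o)),np.degrees(t)) for t in np.radians(np.arange(-180,180,1))]
    print(n,sorted(g)[:2])
for n,pt,z in(("pig",T(507,120),.095),("ink",T(626,298),.044),("tube",T(330,205),.018)):
    m=CM["top"];d=R.from_rotvec(m['orientation']).apply(np.linalg.inv(m['K'])@np.r_[pt,1]);print(n,m['position']+d*(z-m['position'][2])/d[2])
E
python3 fit.py
```

```text
[np.float64(278.1162790697674), np.float64(258.1162790697674)] [np.float64(210.25), np.float64(272.02777777777777)]
[ 0.50100588 -0.15755435  0.19067079] 17.424025084290307
scene (-0.0855, 0.085, 0.073) [0.3 0.4]
top (-0.0855, 0.085, 0.073) [ 0.2 -0.1]
scene (0, -0.08, 0.157) [-0.  -0.7]
scene (-0.065, 0.175, 0.045) [0.6 0.2]
scene (0.065, 0.175, 0.045) [-2.2 -1.6]
scene (-0.065, -0.135, 0.045) [ 1.8 -2. ]
top (0.065, 0.175, 0.045) [-1.3 -0.7]
top (-0.065, 0.175, 0.045) [-2.   0.2]
top (-0.065, -0.135, 0.045) [0.1 1.1]
top (0.065, -0.135, 0.045) [-0.3 -0.3]
scene (-0.044, -0.036, 0.092) [ 2.5 -5.5]
scene (0.044, -0.036, 0.092) [-1.9 -2.1]
top (0, 0.085, 0.153) [-1.1  0.1]
knob [[ 0.51616728 -0.23610454  0.141     ]] table [[ 0.48489688 -0.07409478  0.        ]] ball [[ 0.40094637 -0.09029853  0.073     ]]
scene [(np.float64(0.7316927114489825), np.float64(13.0)), (np.float64(0.7459562061650264), np.float64(12.000000000000002))]
top [(np.float64(0.96259993392542), np.float64(11.0)), (np.float64(1.0059923425169968), np.float64(12.000000000000002))]
pig [ 0.65189291 -0.25398316  0.095     ]
ink [ 0.53960813 -0.34176877  0.044     ]
tube [ 0.59999929 -0.13736774  0.018     ]
```

```bash
cat > st.py <<'E'
from h import *
from plant import robot
import sys
s=robot.read_state();M=R.from_rotvec(s['orientation']).as_matrix()
tgt=np.array([float(x) for x in sys.argv[1:4]]) if len(sys.argv)>3 else None
print("t",round(s['t'],2),"q",np.round(s['q'],3),"pos",np.round(s['tool_pos']*1000,1),"F",np.round(s['force'],1),"T",np.round(s['wrist_torque'],2),"op",round(s['opening']*1e3,1))
print("tool axes (cols)\n",np.round(M,3),"\nyaw of z",np.degrees(np.arctan2(M[1,2],M[0,2])))
# levelling turn in tool frame
yd=M.T@[0,0,-1]; lv=np.cross([0,1,0],yd); print("level turn deg",np.round(np.degrees(lv),2))
if tgt is not None: print("shift tool mm",np.round(M.T@(tgt-s['tool_pos'])*1000,1))
E
python3 st.py 0.5162 -0.2361 0.24
```

```text
t 1.0 q [-1.348  0.13   1.488 -0.     1.523 -0.085] pos [ 181.8 -571.8  237.6] F [-0.4  0.2 -1.1] T [ 0.01 -0.02 -0.02] op 93.1
tool axes (cols)
 [[-0.953 -0.     0.303]
 [-0.303 -0.    -0.953]
 [ 0.    -1.     0.   ]] 
yaw of z -72.36128748261797
level turn deg [-0.  0.  0.]
shift tool mm [-420.4   -2.4 -218.6]
```

View pics/scene0.png

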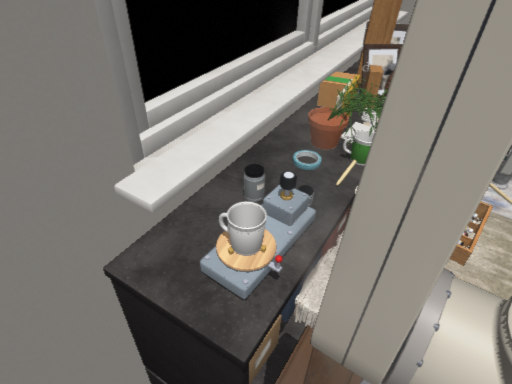

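carry_out --motion '[-0.035,0,-0.018,0,-8.5,0,1,-0.037,0,-0.013,0,-8.5,0,1,-0.039,0,-0.007,0,-8.5,0,1,-0.039,0,-0.001,0,-8.5,0,1,-0.039,0,0.004,0,-8.5,0,1]'

```text
t: 1.5
tool_pos: [0.32, -0.431, 0.2371]
orientation: [-0.922, 1.576, -1.578]
force: [0.4, -0.2, 0.1]
opening: 0.093
```

```bash
python3 st.py 0.5162 -0.2361 0.24
```

```text
t 1.5 q [-1.027e+00 -4.100e-02  1.666e+00 -1.000e-03  1.516e+00 -5.130e-01] pos [ 320.  -431.   237.1] F [ 0.4 -0.2  0.1] T [-0.04 -0.07  0.02] op 93.0
tool axes (cols)
 [[-0.491 -0.001  0.871]
 [-0.871 -0.001 -0.491]
 [ 0.001 -1.     0.   ]] 
yaw of z -29.436676066168634
level turn deg [-0.    0.    0.09]
shift tool mm [-266.2   -3.3   75.1]
```

carry_out --motion '[-0.0266,0,0.0075,0,-7.4,0,1,-0.0255,0,0.011,0,-7.4,0,1,-0.0238,0,0.014,0,-7.4,0,1,-0.0218,0,0.017,0,-7.4,0,1,-0.0194,0,0.0197,0,-7.4,0,1]'

```text
t: 2.0
tool_pos: [0.4218, -0.3263, 0.2378]
orientation: [-1.283, 1.087, -1.091]
force: [1.1, 0.5, -1.2]
opening: 0.0927
```

carry_out --motion '[-0.0167,0,0.022,0,-7.4,0,1,-0.0138,0,0.024,0,-7.4,0,1,-0.0106,0,0.0256,0,-7.4,0,1,-0.0072,0,0.0268,0,-7.4,0,1,-0.0037,0,0.0275,0,-7.4,0,1]'

```text
t: 2.5
tool_pos: [0.5197, -0.2199, 0.2383]
orientation: [-1.496, 0.572, -0.578]
force: [0.2, -0.7, -0.3]
opening: 0.0928
```

```bash
python3 st.py 0.5162 -0.2361 0.2; python3 - <<'E'
from plant import imaging
import cv2
a=imaging.read_camera("scene")
cv2.imwrite("pics/s1.png",cv2.resize(a[90:290,160:400],None,fx=3,fy=3,interpolation=2))
b=imaging.read_camera("top")
cv2.imwrite("pics/t1.png",cv2.resize(b[130:300,140:360],None,fx=3.5,fy=3.5,interpolation=2)[:600])
E
```

```text
t 2.5 q [-0.49   0.031  1.592 -0.002  1.515 -1.326] pos [ 519.7 -219.9  238.3] F [ 0.2 -0.7 -0.3] T [-0.07 -0.19  0.01] op 92.8
tool axes (cols)
 [[ 0.742  0.002  0.67 ]
 [-0.67  -0.003  0.742]
 [ 0.004 -1.    -0.001]] 
yaw of z 47.90200560135444
level turn deg [ 0.06 -0.    0.23]
shift tool mm [  8.1  38.4 -14.3]
```

View pics/s1.png

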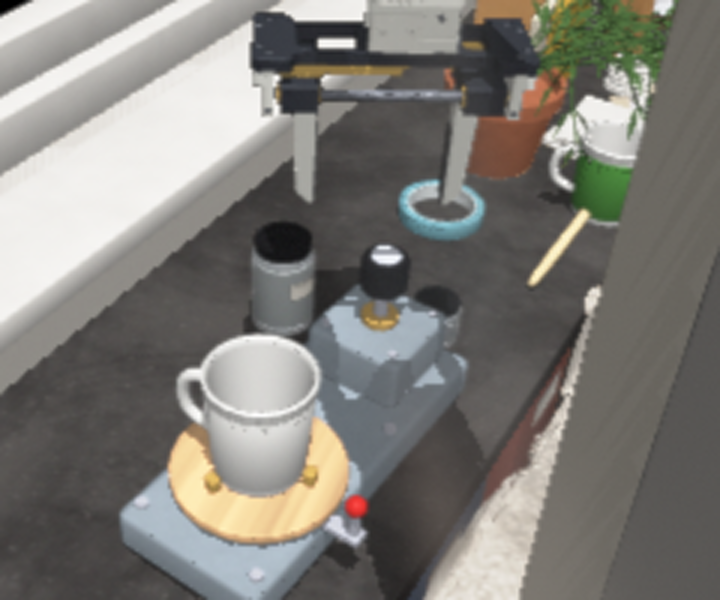

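View pics/t1.png

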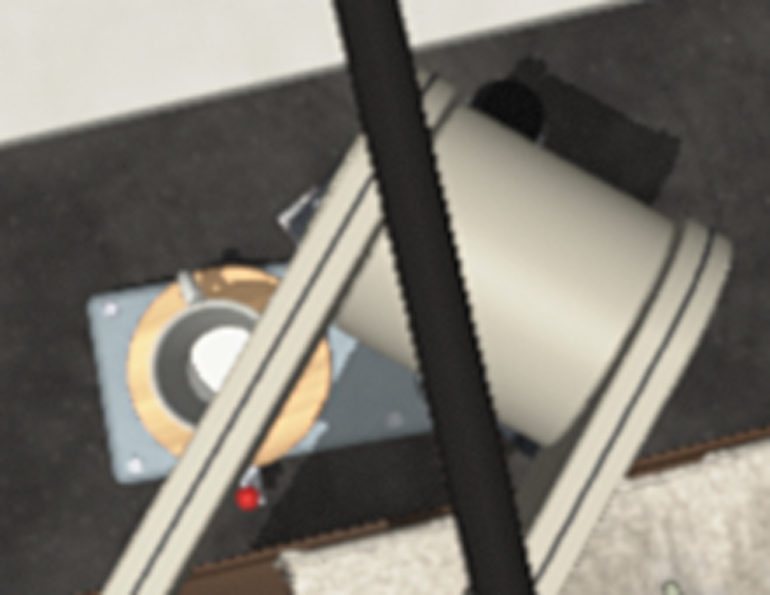

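carry_out --motion '[0.008,0.01,-0.014,0,0,0.2,1,0,0.025,0,0,0,0,1,0,0.025,0,0,0,0,1,0,0.025,0,0,0,0,1,0,0.008,0,0,0,0,1]'

```text
t: 3.1
tool_pos: [0.5179, -0.237, 0.1455]
orientation: [-1.494, 0.575, -0.584]
force: [-0.3, -0.5, -0.3]
opening: 0.0931
```

```bash
python3 st.py 0.5162 -0.2361 0.141; python3 - <<'E'
from plant import imaging
import cv2
a=imaging.read_camera("scene")
cv2.imwrite("pics/s2.png",cv2.resize(a[110:230,210:370],None,fx=5,fy=5,interpolation=2))
E
```

```text
t 3.1 q [-5.180e-01  1.050e-01  1.686e+00 -1.000e-03  1.344e+00 -1.348e+00] pos [ 517.9 -237.   145.5] F [-0.3 -0.5 -0.3] T [ 0.01 -0.08  0.01] op 93.1
tool axes (cols)
 [[ 0.738  0.004  0.675]
 [-0.675 -0.004  0.738]
 [ 0.006 -1.    -0.   ]] 
yaw of z 47.57371834125345
level turn deg [ 0.   -0.    0.35]
shift tool mm [-1.9  4.5 -0.5]
```

View pics/s2.png

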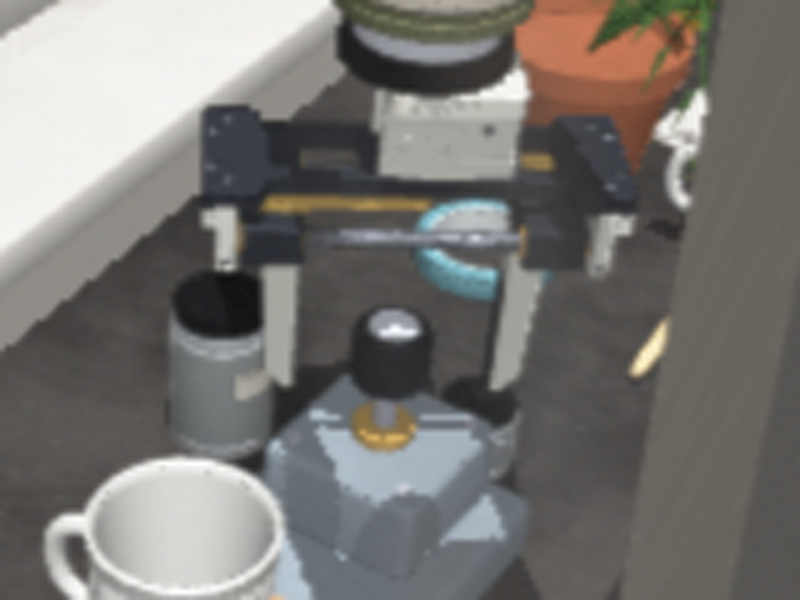

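carry_out --motion '[-0.002,0.003,-0.0005,0,0,0.3,-1,0,0,0,0,0,0,-1,0,0,0,0,0,0,-1,0,0,0,0,0,0,-1,0,0,0,0,0,0,-1]' --squeeze 10

```text
t: 3.65
tool_pos: [0.5177, -0.238, 0.1472]
orientation: [-1.493, 0.576, -0.586]
force: [0.2, 0.5, -0.5]
opening: 0.0579
```

```bash
python3 st.py 0.5162 -0.2361 0.141
```

```text
t 3.65 q [-0.521  0.104  1.685 -0.     1.347 -1.348] pos [ 517.7 -238.   147.2] F [ 0.2  0.5 -0.5] T [-0.01 -0.14 -0.02] op 57.9
tool axes (cols)
 [[ 0.737  0.005  0.676]
 [-0.676 -0.003  0.737]
 [ 0.006 -1.     0.001]] 
yaw of z 47.44139149283727
level turn deg [-0.05  0.    0.35]
shift tool mm [-2.4  6.1  0.4]
```

carry_out --motion '[-0.001,0.002,0,0,0,0.2,-1,-0.001,0.002,0,0,0,0.2,-1,0,0.001,0,0,0,0,-1,0,0,0,0,0,0,-1,0,0,0,0,0,0,-1]'

```text
t: 4.15
tool_pos: [0.5174, -0.2362, 0.1432]
orientation: [-1.49, 0.579, -0.582]
force: [0.6, 0.8, 1.4]
opening: 0.0368
```

```bash
for i in 1 2 3; do python3 st.py 0.5162 -0.2361 0.141 | egrep "pos|shift|level"; done
```

```text
t 4.15 q [-0.52   0.109  1.687  0.002  1.345 -1.349] pos [ 517.4 -236.2  143.2] F [0.6 0.8 1.4] T [-0.12 -0.02  0.01] op 36.8
level turn deg [-0.14  0.    0.05]
shift tool mm [-0.9  2.2 -0.8]
t 4.15 q [-0.52   0.109  1.687  0.002  1.345 -1.349] pos [ 517.4 -236.2  143.2] F [0.6 0.8 1.4] T [-0.12 -0.02  0.01] op 36.8
level turn deg [-0.14  0.    0.05]
shift tool mm [-0.9  2.2 -0.8]
t 4.15 q [-0.52   0.109  1.687  0.002  1.345 -1.349] pos [ 517.4 -236.2  143.2] F [0.6 0.8 1.4] T [-0.12 -0.02  0.01] op 36.8
level turn deg [-0.14  0.    0.05]
shift tool mm [-0.9  2.2 -0.8]
```

carry_out --motion '[0,0,0,0,0,0,-1,0,0,0,0,0,0,-1,0,0.0006,0,0,0,0,-1,0,0.0006,0,0,0,0,-1,0,0.0006,0,0,0,0,-1]' --squeeze 35

```text
t: 4.65
tool_pos: [0.5174, -0.2362, 0.1416]
orientation: [-1.49, 0.579, -0.582]
force: [0.4, 1.8, 1.2]
opening: 0.0364
```

```bash
python3 st.py 0.5162 -0.2361 0.141 | egrep "pos|shift|level"
```

```text
t 4.65 q [-0.52   0.11   1.688  0.002  1.342 -1.349] pos [ 517.4 -236.2  141.6] F [0.4 1.8 1.2] T [0.03 0.01 0.05] op 36.4
level turn deg [-0.13  0.    0.06]
shift tool mm [-1.   0.6 -0.7]
```

carry_out --motion '[0,0.0005,0,0,0,0,-1,0,0.0005,0,0,0,0,-1,0,0.0005,0,0,0,0,-1,0,0.0005,0,0,0,0,-1,0,0,0,0,0,0,-1]'

```text
t: 5.15
tool_pos: [0.5175, -0.2363, 0.1401]
orientation: [-1.49, 0.578, -0.582]
force: [-0.1, 1.7, 1.8]
opening: 0.0365
```

carry_out --motion '[0,0.0005,0,0,1.5,0,-1,0,0.0005,0,0,1.5,0,-1,0,0.0004,0,0,1.5,0,-1,0,0.0003,0,0,1.5,0,-1,0,0.0002,0,0,1.5,0,-1]'

```text
t: 5.65
tool_pos: [0.5175, -0.2363, 0.1395]
orientation: [-1.457, 0.687, -0.691]
force: [-1.5, 1.3, 4.4]
opening: 0.0365
```

```bash
python3 st.py 0.5162 -0.2361 0.141 | egrep "pos|shift|level|yaw"
```

```text
t 5.65 q [-0.519  0.112  1.69   0.002  1.337 -1.208] pos [ 517.5 -236.3  139.5] F [-1.5  1.3  4.4] T [0.16 0.38 0.07] op 36.5
yaw of z 39.44223886755078
level turn deg [-0.14  0.    0.08]
shift tool mm [-1.  -1.5 -0.9]
```

carry_out --motion '[0,0.0005,0,0,1.5,0,-1,0,0.0005,0,0,1.5,0,-1,0,0.0004,0,0,1.5,0,-1,0,0.0004,0,0,1.5,0,-1,0,0.0004,0,0,1.5,0,-1]'

```text
t: 6.15
tool_pos: [0.5176, -0.2362, 0.1393]
orientation: [-1.418, 0.796, -0.8]
force: [-2.9, 1.5, 7.2]
opening: 0.0365
```

```bash
python3 st.py 0.5162 -0.2361 0.141 | egrep "pos|yaw"
```

```text
t 6.15 q [-0.519  0.112  1.691  0.002  1.336 -1.066] pos [ 517.6 -236.2  139.3] F [-2.9  1.5  7.2] T [0.25 0.58 0.03] op 36.5
yaw of z 31.301720379886525
```

carry_out --motion '[0,0.0004,0,0,1.5,0,-1,0,0.0004,0,0,1.5,0,-1,0,0.0004,0,0,1.5,0,-1,0,0.0004,0,0,1.5,0,-1,0,0.0004,0,0,1.5,0,-1]'

```text
t: 6.65
tool_pos: [0.5175, -0.236, 0.1382]
orientation: [-1.372, 0.905, -0.908]
force: [-0.2, 1.4, 1.7]
opening: 0.0364
```

```bash
python3 st.py 0.5162 -0.2361 0.141 | egrep "pos|yaw"
```

```text
t 6.65 q [-5.190e-01  1.130e-01  1.692e+00  1.000e-03  1.335e+00 -9.230e-01] pos [ 517.5 -236.   138.2] F [-0.2  1.4  1.7] T [ 0.    0.01 -0.03] op 36.4
yaw of z 23.148180437126864
```

carry_out --motion '[0,0.0005,0,0,0,0,-1,0,0.0006,0,0,0,0,-1,0,0.0006,0,0,0,0,-1,0,0.0006,0,0,0,0,-1,0,0.0006,0,0,0,0,-1]'

```text
t: 7.15
tool_pos: [0.5175, -0.2361, 0.1343]
orientation: [-1.372, 0.906, -0.909]
force: [1.0, 1.3, 1.1]
opening: 0.0369
```

carry_out --motion '[0,0.0005,0,0,0,0,-1,0,0.0005,0,0,0,0,-1,0,0.0005,0,0,0,0,-1,0,0.0005,0,0,0,0,-1,0,0.0005,0,0,0,0,-1]'

```text
t: 7.65
tool_pos: [0.5176, -0.2362, 0.1328]
orientation: [-1.372, 0.905, -0.909]
force: [-1.2, 2.4, 5.2]
opening: 0.0363
```

carry_out --motion '[0,0.0006,0,0,0,0,-1,0,0.0007,0,0,0,0,-1,0,0.0008,0,0,0,0,-1,0,0.0008,0,0,0,0,-1,0,0.001,0,0,0,0,-1]'

```text
t: 8.15
tool_pos: [0.5177, -0.2363, 0.1327]
orientation: [-1.372, 0.904, -0.909]
force: [-2.9, 3.0, 9.3]
opening: 0.0366
```

```bash
python3 st.py 0.5162 -0.2361 0.13; python3 - <<'E'
from plant import imaging
import cv2
a=imaging.read_camera("scene")
cv2.imwrite("pics/s3.png",cv2.resize(a[140:300,180:360],None,fx=4,fy=4,interpolation=2)[:600])
E
```

```text
t 8.15 q [-5.190e-01  1.180e-01  1.697e+00  1.000e-03  1.324e+00 -9.230e-01] pos [ 517.7 -236.3  132.7] F [-2.9  3.   9.3] T [0.42 0.96 0.05] op 36.6
tool axes (cols)
 [[ 0.393  0.003  0.92 ]
 [-0.92  -0.001  0.393]
 [ 0.002 -1.     0.003]] 
yaw of z 23.13257156272299
level turn deg [-0.15  0.    0.11]
shift tool mm [-0.7  2.7 -1.3]
```

View pics/s3.png

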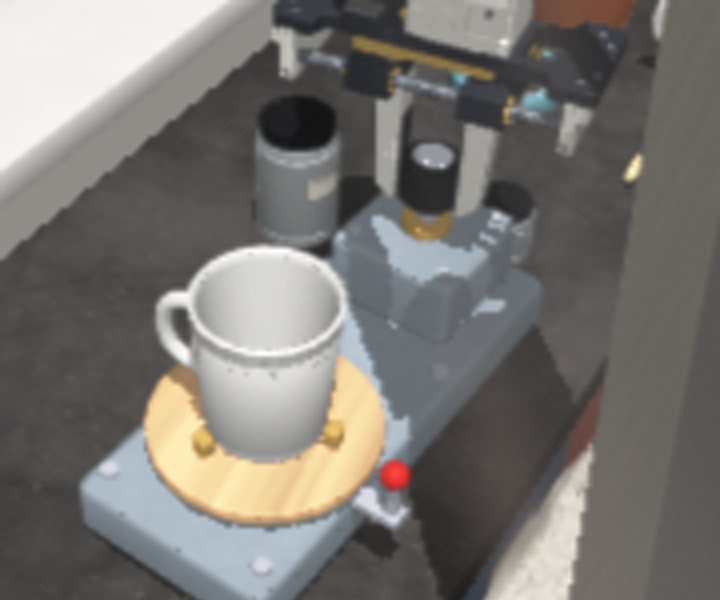

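carry_out --motion '[0,0,0,0,5,0,-1,0,0,0,0,5,0,-1,0,0,0,0,5,0,-1,0,0,0,0,5,0,-1,0,0,0,0,5,0,-1]' --squeeze 45

```text
t: 8.7
tool_pos: [0.5176, -0.236, 0.1328]
orientation: [-1.185, 1.241, -1.245]
force: [1.4, 1.5, 1.8]
opening: 0.0367
```

```bash
python3 st.py 0.5162 -0.2361 0.13
```

```text
t 8.7 q [-5.190e-01  1.180e-01  1.697e+00  1.000e-03  1.324e+00 -4.730e-01] pos [ 517.6 -236.   132.8] F [1.4 1.5 1.8] T [0.13 0.14 0.21] op 36.7
tool axes (cols)
 [[-0.046  0.003  0.999]
 [-0.999 -0.001 -0.046]
 [ 0.    -1.     0.003]] 
yaw of z -2.6478965873693747
level turn deg [-0.17  0.    0.02]
shift tool mm [ 0.2  2.8 -1.4]
```

carry_out --motion '[0,0,0,0,5,0,-1,0,0,0,0,5,0,-1,0,0,0,0,5,0,-1,0,0,0,0,5,0,-1,0,0,0,0,5,0,-1]'

```text
t: 9.2
tool_pos: [0.5177, -0.2359, 0.1328]
orientation: [-0.927, 1.564, -1.568]
force: [0.1, -0.1, 1.2]
opening: 0.0363
```

```bash
python3 st.py 0.5162 -0.2361 0.13|egrep "pos|yaw"; python3 - <<'E'
from plant import imaging
import cv2
a=imaging.read_camera("scene")
cv2.imwrite("pics/s4.png",a)
cv2.imwrite("pics/s4z.png",cv2.resize(a[140:300,180:360],None,fx=4,fy=4,interpolation=2)[:600])
cv2.imwrite("pics/t4.png",imaging.read_camera("top"))
E
```

```text
t 9.2 q [-5.180e-01  1.180e-01  1.697e+00  1.000e-03  1.324e+00 -1.900e-02] pos [ 517.7 -235.9  132.8] F [ 0.1 -0.1  1.2] T [0.18 0.21 0.23] op 36.3
yaw of z -28.63365421533784
```

View pics/s4z.png

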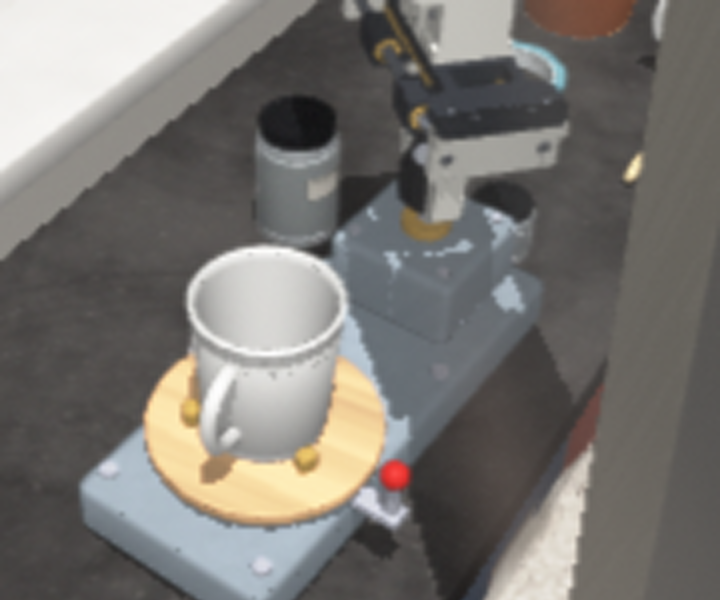

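View pics/t4.png

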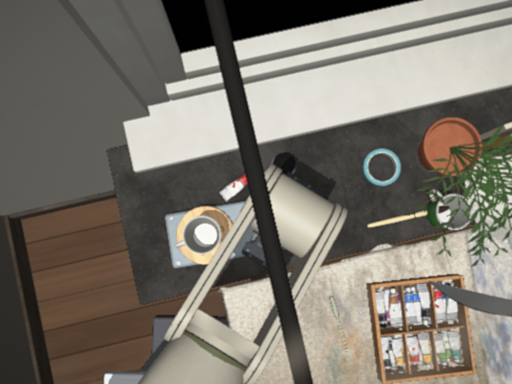

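```bash
cat > ang.py <<'E'
from h import *
import sys
v=[0.50100588,-0.15755435,0.19067079]
n=sys.argv[1];o=np.array([float(sys.argv[2]),float(sys.argv[3])])
r,z=(float(sys.argv[4]),float(sys.argv[5])) if len(sys.argv)>4 else (.066,.109)
g=[(np.hypot(*(proj(n,h2w(v,[r*np.cos(t),.085+r*np.sin(t),z]))[0]-o)),np.degrees(t)) for t in np.radians(np.arange(0,360,1))]
print([(round(a,2),round(b)) for a,b in sorted(g)[:4]])
E
python3 ang.py scene 232.5 245
python3 - <<'E'
import cv2
b=cv2.imread("pics/t4.png")
cv2.imwrite("pics/t4z.png",cv2.resize(b[190:290,150:260],None,fx=6,fy=6,interpolation=2))
E
```

```text
[(np.float64(4.45), 99), (np.float64(4.45), 98), (np.float64(4.49), 100), (np.float64(4.51), 97)]
```

View pics/t4z.png

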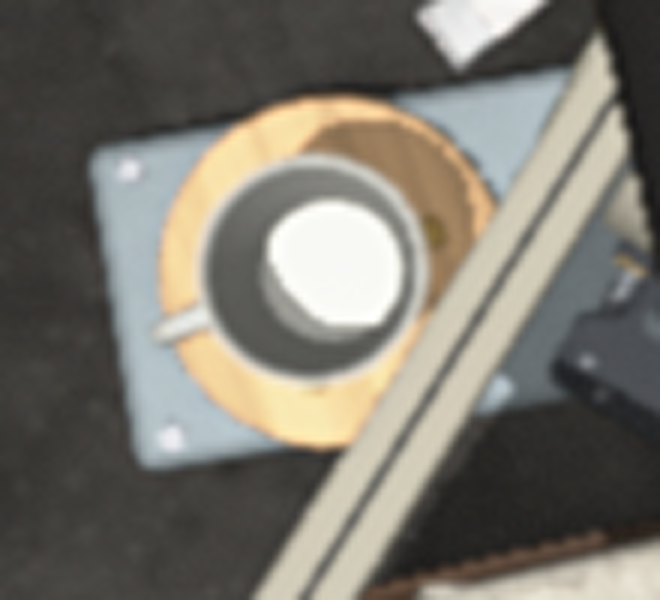

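```bash
python3 ang.py top 176.5 245.2; python3 ang.py scene 236 248
```

```text
[(np.float64(1.18), 101), (np.float64(1.19), 102), (np.float64(1.38), 100), (np.float64(1.39), 103)]
[(np.float64(2.79), 107), (np.float64(2.8), 108), (np.float64(2.88), 106), (np.float64(2.9), 109)]
```

carry_out --motion '[0,0,0,0,6,0,-1,0,0,0,0,6,0,-1,0,0,0,0,6,0,-1,0,0,0,0,6,0,-1,0,0,0,0,6,0,-1]'

```text
t: 9.8
tool_pos: [0.518, -0.236, 0.1328]
orientation: [-0.534, 1.909, -1.912]
force: [0.5, 0.6, 1.5]
opening: 0.0366
```

```bash
cat > look.py <<'E'
import sys,cv2
from plant import imaging
k=sys.argv[1]
a=imaging.read_camera("scene");b=imaging.read_camera("top")
cv2.imwrite(f"pics/s{k}.png",a);cv2.imwrite(f"pics/t{k}.png",b)
cv2.imwrite(f"pics/s{k}z.png",cv2.resize(a[190:290,200:330],None,fx=6,fy=6,interpolation=2))
cv2.imwrite(f"pics/t{k}z.png",cv2.resize(b[190:290,150:260],None,fx=6,fy=6,interpolation=2))
E
python3 st.py 0.5162 -0.2361 0.13|egrep "pos|yaw"; python3 look.py 5
```

```text
t 9.8 q [-5.180e-01  1.180e-01  1.697e+00  1.000e-03  1.324e+00  5.040e-01] pos [ 518.  -236.   132.8] F [0.5 0.6 1.5] T [0.28 0.13 0.22] op 36.6
yaw of z -58.58899644215974
```

View pics/s5z.png

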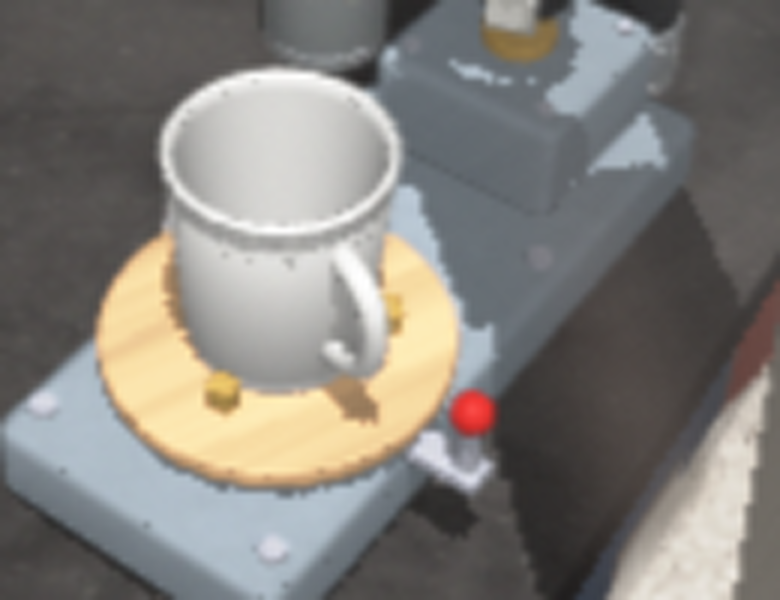

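View pics/t5z.png

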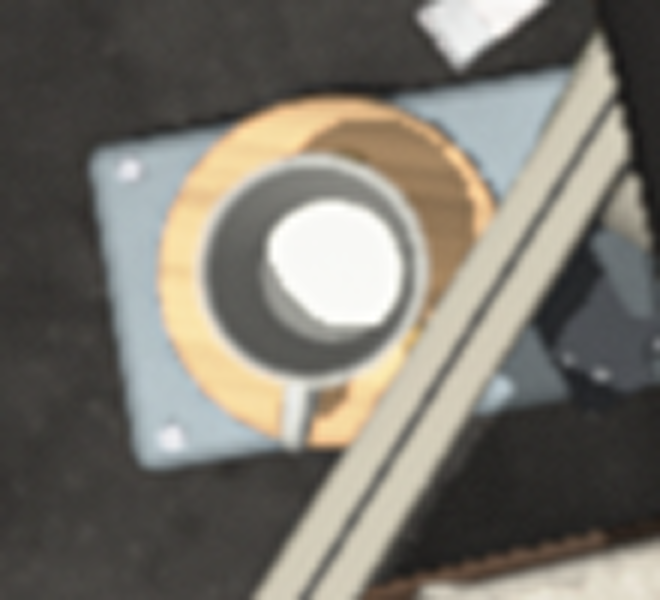

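```bash
python3 ang.py top 198.8 263.8; python3 - <<'E'
from h import *
v=[0.50100588,-0.15755435,0.19067079]
for t in (155,160,165,170,175,180,185):
    th=np.radians(t);P=h2w(v,[[r*np.cos(th),.085+r*np.sin(th),z] for r,z in((.066,.109),(.042,.109),(.066,.06))])
    a=(proj("scene",P)-[200,190])*6;b=(proj("top",P)-[150,190])*6
    print(t,np.round(a).tolist(),np.round(b).tolist())
print((proj("top",h2w(v,[0,.085,.153]))-[150,190])*6,(proj("top",h2w(v,[-.0855,.085,.073]))-[150,190])*6)
E
```

```text
[(np.float64(0.72), 162), (np.float64(0.79), 163), (np.float64(0.97), 161), (np.float64(1.12), 164)]
155 [[369.0, 357.0], [335.0, 310.0], [364.0, 449.0]] [[270.0, 442.0], [288.0, 379.0], [283.0, 435.0]]
160 [[383.0, 350.0], [344.0, 306.0], [377.0, 443.0]] [[285.0, 446.0], [298.0, 382.0], [298.0, 439.0]]
165 [[397.0, 343.0], [352.0, 301.0], [390.0, 435.0]] [[301.0, 448.0], [308.0, 383.0], [313.0, 441.0]]
170 [[409.0, 335.0], [360.0, 296.0], [402.0, 427.0]] [[316.0, 449.0], [317.0, 384.0], [328.0, 442.0]]
175 [[420.0, 326.0], [367.0, 291.0], [413.0, 418.0]] [[332.0, 448.0], [327.0, 383.0], [343.0, 441.0]]
180 [[430.0, 316.0], [374.0, 285.0], [423.0, 408.0]] [[347.0, 446.0], [337.0, 382.0], [357.0, 439.0]]
185 [[439.0, 306.0], [379.0, 279.0], [431.0, 398.0]] [[362.0, 443.0], [347.0, 380.0], [372.0, 436.0]]
[[308.59849028 269.63948123]] [[362.61941563 491.74279119]]
```

carry_out --motion '[0,0,0,0,3,0,-1,0,0,0,0,3,0,-1,0,0,0,0,2.5,0,-1,0,0,0,0,0,0,-1,0,0,0,0,0,0,-1]'

```text
t: 10.4
tool_pos: [0.518, -0.2361, 0.1329]
orientation: [-0.422, 1.986, -1.988]
force: [-0.6, -0.2, 1.5]
opening: 0.0364
```

```bash
python3 st.py 0.5162 -0.2361 0.13|egrep "pos|yaw"; python3 look.py 6
```

```text
t 10.4 q [-0.519  0.118  1.697  0.002  1.324  0.63 ] pos [ 518.  -236.1  132.9] F [-0.6 -0.2  1.5] T [0.32 0.07 0.06] op 36.4
yaw of z -65.82327140664798
```

View pics/s6z.png

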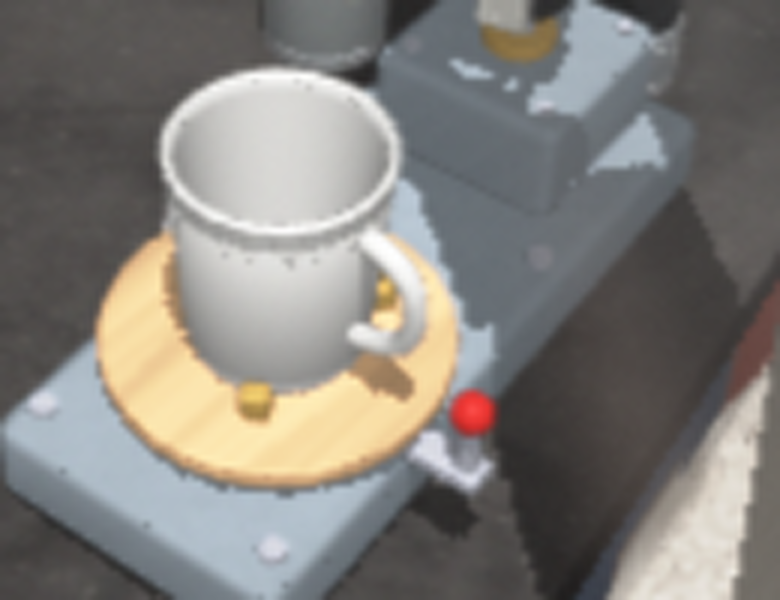

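View pics/t6z.png

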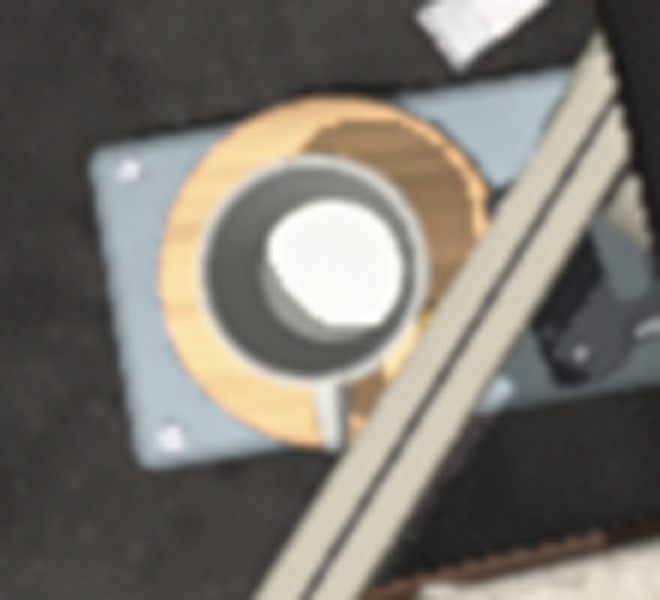

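```bash
cat > ov.py <<'E'
from h import *
import cv2,sys
v=[0.50100588,-0.15755435,0.19067079]
th=np.linspace(0,2*np.pi,200)
def ov(n,src,dst,x0,y0,w,h,f):
    im=cv2.resize(cv2.imread(src)[y0:y0+h,x0:x0+w],None,fx=f,fy=f,interpolation=2)
    def line(P,c):
        p=(proj(n,h2w(v,P))-[x0,y0]+.5)*f; cv2.polylines(im,[np.round(p).astype(int)],False,c,1)
    for r,z in((.068,.06),(.042,.153)): line(np.c_[r*np.cos(th),.085+r*np.sin(th),0*th+z],(0,255,0))
    line([[.065,.175,.045],[-.065,.175,.045],[-.065,-.135,.045],[.065,-.135,.045],[.065,.175,.045]],(255,0,255))
    line([[.044,-.036,.092],[-.044,-.036,.092],[-.044,-.124,.092],[.044,-.124,.092],[.044,-.036,.092]],(255,0,255))
    line(np.c_[.008*np.cos(th)-.0855,.085+.008*np.sin(th),0*th+.073],(255,255,0))
    line([[0,.085,.109],[-.0855,.085,.109],[-.0855,.085,.073]],(255,255,0))
    cv2.imwrite(dst,im)
ov("top",sys.argv[1],"pics/ovt.png",150,175,155,110,5)
ov("scene",sys.argv[2],"pics/ovs.png",195,160,135,140,4)
E
python3 ov.py pics/t0.png pics/scene0.png 2>/dev/null; cp pics/top0.png pics/t0.png; python3 ov.py pics/t0.png pics/s6.png
```

```text
(no output)
```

View pics/ovt.png

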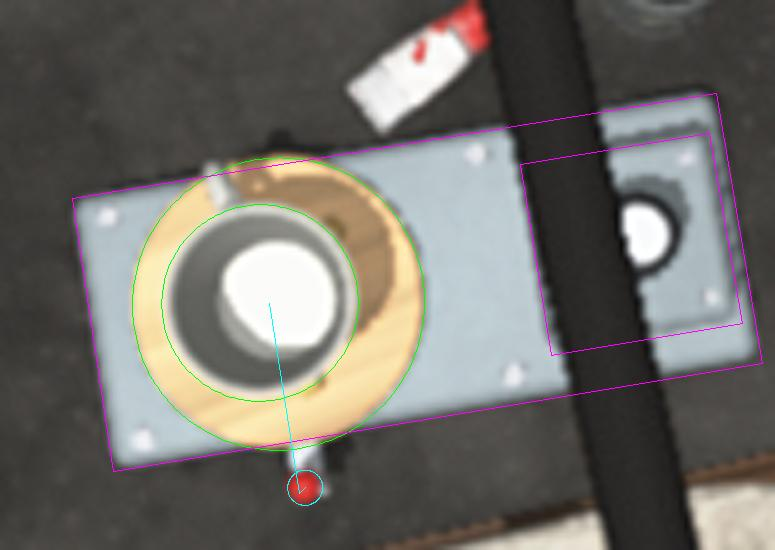

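View pics/ovs.png

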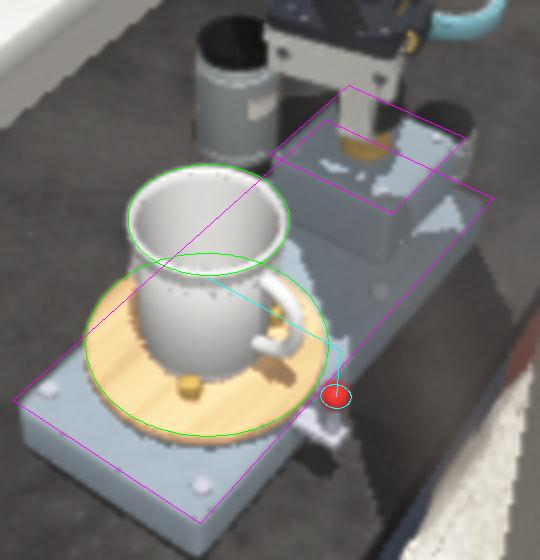

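```bash
cat > hov.py <<'E'
from h import *
import cv2,sys
v=[0.50100588,-0.15755435,0.19067079]
k=sys.argv[1]; angs=[float(x) for x in sys.argv[2:]]
al=np.linspace(-np.pi/2,np.pi/2,40)
out=[]
# per-image shift from mug rim/table not applied
for n,src,(x0,y0,w,h,f) in(("scene",f"pics/s{k}.png",(220,195,60,65,9)),("top",f"pics/t{k}.png",(175,205,60,65,9))):
    im=cv2.resize(cv2.imread(src)[y0:y0+h,x0:x0+w],None,fx=f,fy=f,interpolation=2)
    for t,c in zip(angs,[(0,0,255),(0,160,0),(255,0,0)]):
        T=np.radians(t); r=.040+.022*np.cos(al); z=.109+.026*np.sin(al)
        p=(proj(n,h2w(v,np.c_[r*np.cos(T),.085+r*np.sin(T),z]))-[x0,y0]+.5)*f
        cv2.polylines(im,[np.round(p).astype(int)],False,c,1)
    th=np.linspace(0,2*np.pi,200)
    p=(proj(n,h2w(v,np.c_[.042*np.cos(th),.085+.042*np.sin(th),0*th+.153]))-[x0,y0]+.5)*f
    cv2.polylines(im,[np.round(p).astype(int)],False,(255,0,255),1)
    out.append(im[:585,:395] if 0 else cv2.resize(im,(395,428)))
    cv2.imwrite(f"pics/hov_{n}_{k}.png",im)
E
python3 hov.py 6 172 176 180
```

```text
(no output)
```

View pics/hov_scene_6.png

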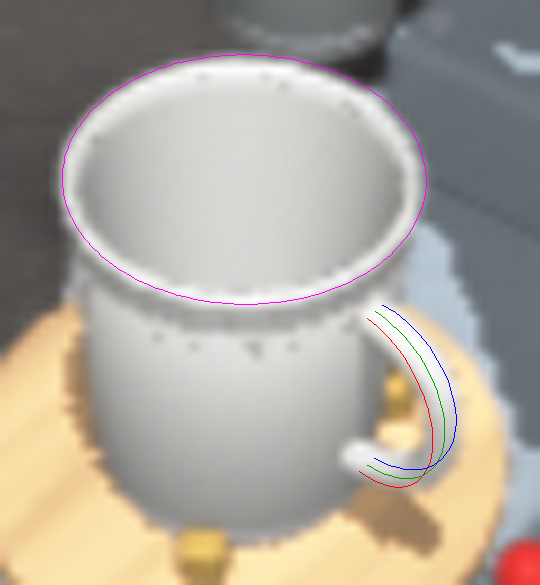

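View pics/hov_top_6.png

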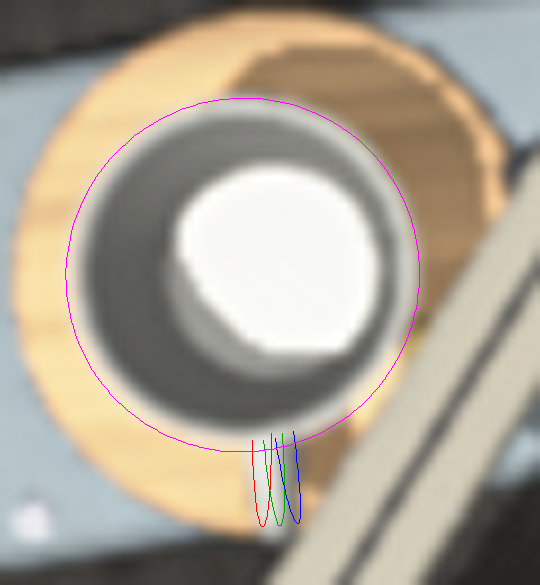

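carry_out --motion '[0,0,0,0,1.5,0,-1,0,0,0,0,1,0,-1,0,0,0,0,0,0,-1,0,0,0,0,0,0,-1,0,0,0,0,0,0,-1]'

```text
t: 11.0
tool_pos: [0.518, -0.2361, 0.1328]
orientation: [-0.38, 2.013, -2.015]
force: [1.5, 0.5, 1.9]
opening: 0.0361
```

```bash
python3 st.py 0.5162 -0.2361 0.13|egrep "pos|yaw"; python3 look.py 7;python3 hov.py 7 176 180 184
```

```text
t 11.0 q [-5.190e-01  1.180e-01  1.697e+00  1.000e-03  1.324e+00  6.750e-01] pos [ 518.  -236.1  132.8] F [1.5 0.5 1.9] T [0.33 0.08 0.02] op 36.1
yaw of z -68.43115024062179
```

View pics/hov_scene_7.png

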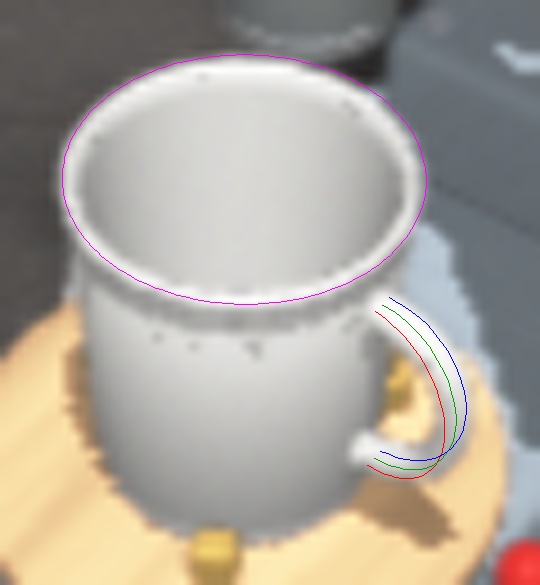

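View pics/hov_top_7.png

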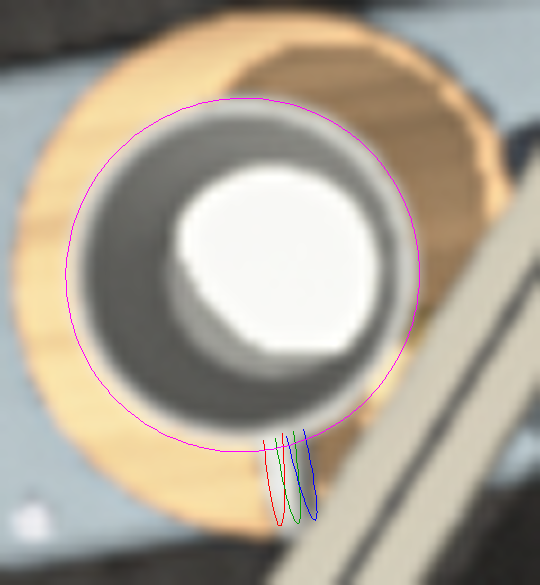

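carry_out --motion '[0,0.0006,0,0,0,0,-1,0,0.0007,0,0,0,0,-1,0,0.0007,0,0,0,0,-1,0,0.0007,0,0,0,0,-1,0,0.0007,0,0,0,0,-1]'

```text
t: 11.6
tool_pos: [0.5181, -0.2361, 0.1328]
orientation: [-0.38, 2.012, -2.015]
force: [-1.9, 2.0, 6.8]
opening: 0.0364
```

carry_out --motion '[0,0,0,0,0,0,1,0,0,0,0,0,0,1,0,0,0,0,0,0,1,0,0,0,0,0,0,1,0,0,0,0,0,0,1]'

```text
t: 12.1
tool_pos: [0.5174, -0.2363, 0.1318]
orientation: [-0.381, 2.013, -2.016]
force: [0.5, -0.5, 0.4]
opening: 0.0719
```

```bash
python3 st.py 0.5162 -0.2361 0.13
```

```text
t 12.1 q [-5.190e-01  1.190e-01  1.698e+00  1.000e-03  1.322e+00  6.750e-01] pos [ 517.4 -236.3  131.8] F [ 0.5 -0.5  0.4] T [-0.02  0.01  0.01] op 71.9
tool axes (cols)
 [[-0.93   0.003  0.368]
 [-0.368 -0.001 -0.93 ]
 [-0.002 -1.     0.002]] 
yaw of z -68.41121167633388
level turn deg [-0.12  0.   -0.13]
shift tool mm [ 1.1  1.8 -0.7]
```

Clear of the knob; retreat straight up.

carry_out --motion '[0,0,0,0,0,0,1,0,-0.015,0,0,0,0,1,0,-0.025,0,0,0,0,1,0,-0.03,0,0,0,0,1,0,-0.03,0,0,0,0,1]'

```text
t: 12.6
tool_pos: [0.5141, -0.2346, 0.2316]
orientation: [-0.39, 2.023, -2.012]
force: [0.0, -0.1, -0.8]
opening: 0.0933
```

carry_out --motion '[0.03,-0.01,0.01,0,0,0,1,0.04,0,0.02,0,0,0,1,0.04,0,0.03,0,0,0,1,0.04,0,0.03,0,0,0,1,0.02,0,0.02,0,0,0,1]'

```text
t: 13.1
tool_pos: [0.3991, -0.4032, 0.2576]
orientation: [-0.384, 1.998, -2.016]
force: [-0.1, -0.2, 0.4]
opening: 0.0927
```

```bash
python3 st.py|egrep pos; python3 look.py 8;python3 hov.py 8 176 180 184; python3 ov.py pics/t8.png pics/s8.png
python3 - <<'E'
from h import *
import cv2
a=cv2.imread("pics/s8.png");v=[0.50100588,-0.15755435,0.19067079]
x0,y0,f=255,155,10
im=cv2.resize(a[y0:y0+55,x0:x0+65],None,fx=f,fy=f,interpolation=2);th=np.linspace(0,2*np.pi,100)
for z,c in((.157,(0,0,255)),(.146,(0,255,0))):
    p=(proj("scene",h2w(v,np.c_[.0185*np.cos(th),-.08+.0185*np.sin(th),0*th+z]))-[x0,y0]+.5)*f
    cv2.polylines(im,[np.round(p).astype(int)],True,c,1)
cv2.imwrite("pics/knob8.png",im)
E
```

```text
t 13.1 q [-0.883  0.023  1.565  0.003  1.542  0.302] pos [ 399.1 -403.2  257.6] F [-0.1 -0.2  0.4] T [-0.    0.01  0.01] op 92.7
```

View pics/knob8.png

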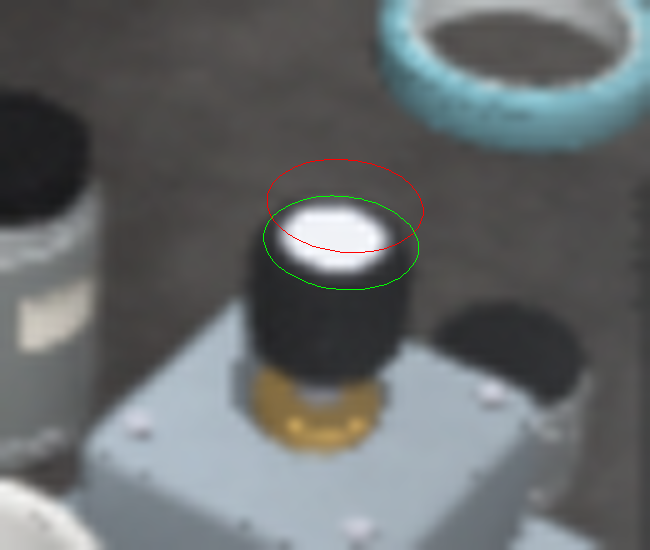

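View pics/hov_scene_8.png

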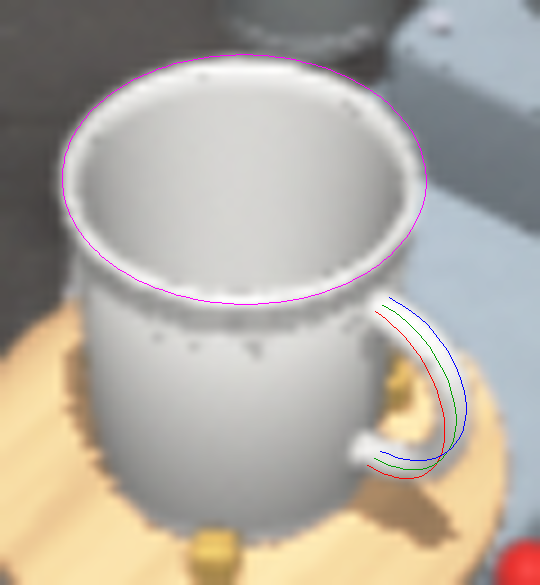

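View pics/ovt.png

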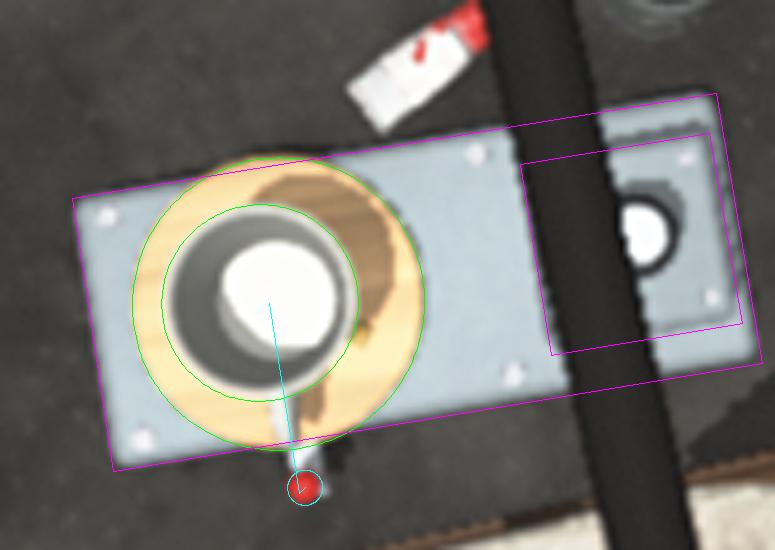

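```bash
python3 - <<'E'
from h import *
import cv2
v=[0.50100588,-0.15755435,0.19067079]
for k in("scene0","s1","s3","s8"):
    try:a=cv2.imread(f"pics/{k}.png").astype(float)
    except: continue
    if a.shape[0]!=384: continue
    r=a[165:190,278:300].min(2); w=np.clip(r-110,0,None); ys,xs=np.mgrid[165:190,278:300]
    print(k,(w*xs).sum()/w.sum(),(w*ys).sum()/w.sum(),w.sum())
for z in(.157,.151,.146): print(z,proj("scene",h2w(v,[0,-.08,z])))
im=cv2.imread("pics/t8.png");x0,y0,f=190,240,16
cv2.imwrite("pics/hz.png",cv2.resize(im[y0:y0+37,x0:x0+40],None,fx=f,fy=f,interpolation=0))
E
```

```text
scene0 287.85497793976594 175.49683483598696 5213.0
s8 287.54670775218943 178.70710347064548 6166.0
0.157 [[288.96148533 174.96778987]]
0.151 [[288.74321806 176.98891579]]
0.146 [[288.56285043 178.65909618]]
```

View pics/hz.png

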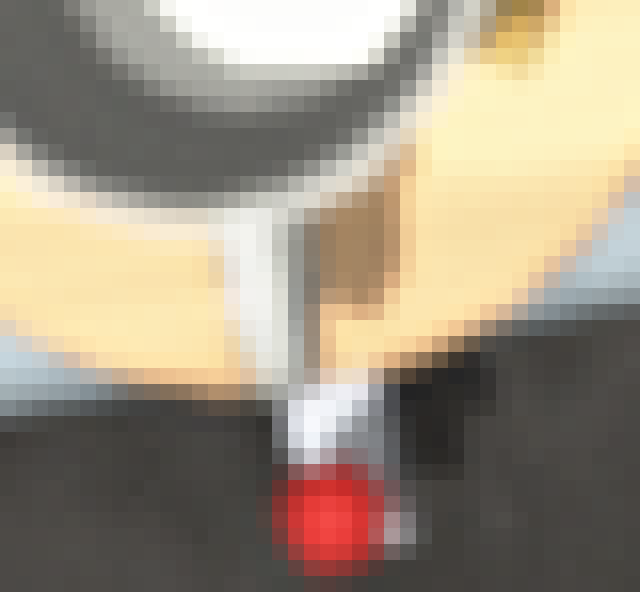

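```bash
cat > top_ang.py <<'E'
from h import *
import cv2
v=[0.50100588,-0.15755435,0.19067079]
def cen(k,lo=.047,hi=.069):
    im=cv2.imread(f"pics/t{k}.png"); hsv=cv2.cvtColor(im,cv2.COLOR_BGR2HSV).astype(float)
    return im,hsv
# mug rim centre in top by dark/bright ellipse: use white-ish rim ring fit through correlation with model ring
frames={'0':None,'4':None,'5':None,'6':None,'8':None}
out={}
for k in frames:
    im,hsv=cen(k); f=8
    x0,y0,w,h=165,200,80,75
    big=cv2.resize(im[y0:y0+h,x0:x0+w],None,fx=f,fy=f,interpolation=cv2.INTER_CUBIC)
    hs=cv2.cvtColor(big,cv2.COLOR_BGR2HSV); B=big.astype(int)
    # sample annulus at radius r at z=.109: red-blue difference: wood high, handle low
    res=[]
    for r in np.arange(.052,.063,.001):
        th=np.radians(np.arange(0,360,.5))
        p=(proj("top",h2w(v,np.c_[r*np.cos(th),.085+r*np.sin(th),0*th+.109]))-[x0,y0]+.5)*f-.5
        p=np.clip(np.round(p).astype(int),0,[w*f-1,h*f-1])
        c=B[p[:,1],p[:,0]]; d=c[:,2]-c[:,0]
        res.append(d)
    out[k]=np.array(res)
for k,g in (('0',12),('4',102),('5',162),('6',176.5),('8',181)):
    D=out[k]; a=np.arange(0,360,.5); win=np.abs((a-g+180)%360-180)<22
    est=[]
    for d in D:
        w=np.clip(35-d[win],0,35); 
        if w.sum()>0: est.append(((((a[win]-g+180)%360-180)*w).sum()/w.sum())+g)
    print(k,np.round(est,1))
E
python3 top_ang.py
```

```text
0 [13.4 13.4 13.3 13.4 13.5 13.6 13.5 13.4 13.4 13.5 13.6 16. ]
4 [100.7 100.8 101.  101.  100.9 101.1 101.  101.  100.9  98.  100.7 102. ]
5 [161.4 161.4 161.3 161.2 161.4 161.6 161.6 161.6 161.6 161.5 161.2 153.9]
6 [177.8 178.6 179.3 179.9 180.3 180.4 180.8 181.  181.5 182.  182.2 182. ]
8 [179.3 179.2 179.1 179.1 179.  179.1 179.2 179.3 179.4 179.6 179.6 179.6]
```

```bash
python3 st.py 0.5172 -0.2361 0.2
```

```text
t 13.2 q [-0.883  0.025  1.564  0.002  1.542  0.304] pos [ 399.2 -404.   257.4] F [ 0.6  0.9 -0.7] T [ 0.   -0.03  0.02] op 93.3
tool axes (cols)
 [[-0.927  0.009  0.374]
 [-0.374 -0.007 -0.927]
 [-0.006 -1.     0.01 ]] 
yaw of z -68.05326630716635
level turn deg [-0.59  0.   -0.33]
shift tool mm [-171.9   57.2 -112.2]
```

carry_out --motion '[-0.035,0,-0.022,-0.6,0,-0.3,-1,-0.035,0,-0.022,0,0,0,-1,-0.035,0.005,-0.022,0,0,0,-1,-0.035,0.005,-0.022,0,0,0,-1,-0.03,0.005,-0.022,0,0,0,-1]' --squeeze 10

```text
t: 13.7
tool_pos: [0.5187, -0.2363, 0.2479]
orientation: [-0.376, 2.013, -2.02]
force: [-0.1, -1.1, -0.2]
opening: 0.0573
```

carry_out --motion '[0,0.01,0,0,0,0,-1,0,0.01,0,0,0,0,-1,0,0,0,0,0,0,-1,0,0,0,0,0,0,-1,0,0,0,0,0,0,-1]'

```text
t: 14.2
tool_pos: [0.5205, -0.2311, 0.2286]
orientation: [-0.381, 2.009, -2.015]
force: [0.1, -0.3, -0.1]
opening: 0.0175
```

```bash
python3 st.py 0.5172 -0.2361 0.165
```

```text
t 14.2 q [-5.090e-01  4.700e-02  1.593e+00  1.000e-03  1.496e+00  6.830e-01] pos [ 520.5 -231.1  228.6] F [ 0.1 -0.3 -0.1] T [-0.02  0.07 -0.01] op 17.5
tool axes (cols)
 [[-0.929  0.006  0.37 ]
 [-0.37  -0.001 -0.929]
 [-0.005 -1.     0.003]] 
yaw of z -68.28650004519355
level turn deg [-0.2   0.   -0.27]
shift tool mm [ 5.2 63.6  3.2]
```

carry_out --motion '[0.005,0.01,0.003,0,0,-0.3,-1,0,0.018,0,0,0,0,-1,0,0.018,0,0,0,0,-1,0,0.008,0,0,0,0,-1,0,0.001,0,0,0,0,-1]'

```text
t: 14.7
tool_pos: [0.5154, -0.2411, 0.1722]
orientation: [-0.38, 2.01, -2.024]
force: [-0.1, 0.7, -1.3]
opening: 0.0006
```

```bash
python3 st.py 0.5172 -0.2361 0.165
```

```text
t 14.7 q [-0.525  0.082  1.66  -0.004  1.394  0.673] pos [ 515.4 -241.1  172.2] F [-0.1  0.7 -1.3] T [ 0.01  0.04 -0.02] op 0.6
tool axes (cols)
 [[-0.931  0.002  0.365]
 [-0.365 -0.006 -0.931]
 [ 0.    -1.     0.007]] 
yaw of z -68.61607716511303
level turn deg [-0.37  0.    0.02]
shift tool mm [-3.5  7.2 -4.1]
```

carry_out --motion '[-0.002,0.001,-0.003,-0.3,0,0,-1,0,0.001,0,0,0,0,-1,0,0.001,0,0,0,0,-1,0,0.001,0,0,0,0,-1,0,0.0005,0,0,0,0,-1]'

```text
t: 15.2
tool_pos: [0.5171, -0.2385, 0.1699]
orientation: [-0.378, 2.014, -2.02]
force: [-0.1, -0.3, 0.5]
opening: 0.0002
```

```bash
python3 st.py 0.5172 -0.2361 0.165|egrep "pos|shift"
```

```text
t 15.2 q [-5.220e-01  8.600e-02  1.660e+00 -1.000e-03  1.391e+00  6.770e-01] pos [ 517.1 -238.5  169.9] F [-0.1 -0.3  0.5] T [-0.02  0.04  0.01] op 0.2
shift tool mm [-1.   4.9 -2.2]
```

carry_out --motion '[0,0.001,-0.002,0,0,0,-1,0,0.001,0,0,0,0,-1,0,0.001,0,0,0,0,-1,0,0.0008,0,0,0,0,-1,0,0.0006,0,0,0,0,-1]'

```text
t: 15.7
tool_pos: [0.5166, -0.2365, 0.1658]
orientation: [-0.377, 2.013, -2.02]
force: [-0.2, 0.2, 0.6]
opening: 0.0002
```

carry_out --motion '[0,0.0005,0,0,0,0,-1,0,0.0005,0,0,0,0,-1,0,0.0005,0,0,0,0,-1,0,0.0005,0,0,0,0,-1,0,0.0005,0,0,0,0,-1]'

```text
t: 16.2
tool_pos: [0.5169, -0.2366, 0.1653]
orientation: [-0.377, 2.012, -2.021]
force: [-2.8, 1.8, 4.9]
opening: 0.0004
```

carry_out --motion '[0,0.0007,0,0,0,0,-1,0,0.0008,0,0,0,0,-1,0,0.0008,0,0,0,0,-1,0,0.0008,0,0,0,0,-1,0,0.0008,0,0,0,0,-1]'

```text
t: 16.7
tool_pos: [0.5169, -0.2366, 0.1652]
orientation: [-0.376, 2.011, -2.021]
force: [-3.8, 2.6, 7.8]
opening: 0.0007
```

carry_out --motion '[0,-0.01,0,0,0,0,-1,0,-0.02,0,0,0,0,-1,0,-0.03,0,0,0,0,-1,0,-0.03,0,0,0,0,-1,0,0,0,0,0,0,-1]'

```text
t: 17.2
tool_pos: [0.5159, -0.236, 0.2586]
orientation: [-0.378, 2.012, -2.02]
force: [0.3, -0.6, 0.9]
opening: 0.0005
```

carry_out --motion '[0.03,0,0.02,0,0,0,-1,0.03,0,0.02,0,0,0,-1,0.04,0,0.03,0,0,0,-1,0.03,0,0.02,0,0,0,-1,0,0,0,0,0,0,-1]'

```text
t: 17.7
tool_pos: [0.4264, -0.3704, 0.2593]
orientation: [-0.38, 2.006, -2.019]
force: [0.2, 0.6, -0.2]
opening: 0.0005
```

```bash
python3 look.py 9; sed -i "s/'8':None/'8':None,'9':None/; s/('8',181))/('8',181),('9',180))/" top_ang.py; python3 top_ang.py|tail -2; python3 ov.py pics/t9.png pics/s9.png
```

```text
8 [179.3 179.2 179.1 179.1 179.  179.1 179.2 179.3 179.4 179.6 179.6 179.6]
9 [179.3 179.2 179.2 179.1 179.1 179.1 179.2 179.3 179.4 179.7 179.6 179.6]
```

View pics/ovs.png

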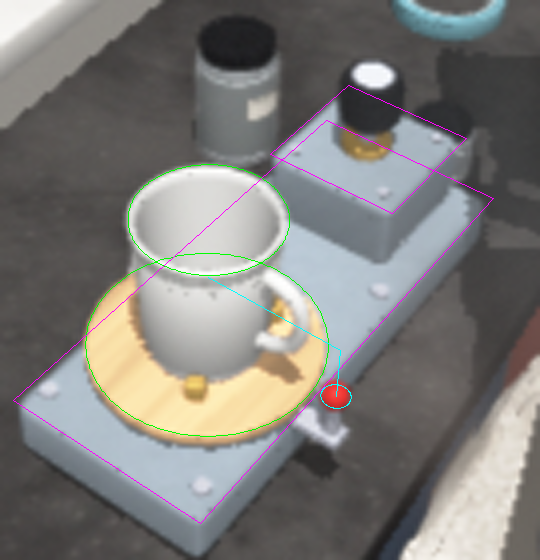

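The knob top is at 0.146 m under a firm stop, so it is home. The handle reads about 179–180° and has not moved, and the jars and tube are where they were.

```bash
python3 -c "
from plant import robot
print(robot.close_job())"
```

```text
the job is handed in; nothing more can be done
None
```

The knob is home and in gear, and the mug's handle points at the red-tipped pointer to within about 1°. I let go of the knob and handed the job in at about 18 s.

- **Meshing:** I gripped the knob and eased it down with light force, highest reading 7.2 N while teeth stood on teeth. I turned it slowly in one direction only. The teeth slipped into mesh after about 24° of turning, before any reversal was needed. I then lowered it to the hard stop.
- **Turning:** I turned the knob about 92° clockwise, which brought the handle round to the pointer.
- **Knob home:** Estimates disagreed at first. The arm's downward travel came to about 10.5 mm and a picture estimate to about 9.6 mm, against the full 11 mm. I therefore went back and pressed the top of the knob with closed fingers. It met a firm stop at 0.1652 m tool height, which puts the knob top at 0.146 m, the height expected when home.
- **Handle angle:** The top camera gave 179.2° and the scene camera about 180°, where 180° is straight at the pointer. The top reading was the same before and after the pressing check.
- **Bystanders:** I saw no shift of the jars or the tube in the pictures, and the robot ended clear of everything.

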